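# Pair the glazed pots with their saucers

## Task

Get the small flower pots ready for the shop shelf: stand each of the four pots upright in the middle of the saucer that matches it in both glaze and shape (red round, red square, yellow round, yellow square), the square pots with their sides parallel to the sides of their saucers. Set the glazed pots down gently, do not drop them, and leave the big planter and the brush where they are.

Things in the scene. Friction and masses are not known exactly. Their poses are not given: they have to be found in the camera images.
- red_round_pot_center (a point): Round red glazed ceramic flower pot, empty, open at the top: upright cylinder 52 mm in diameter, 64 mm high with its four 6 mm feet, walls 4 mm thick; 0.11 to 0.23 kg, loose, upright on the table at the start. The flat flower on its side is decoration. Point: the pot's centre, 32 mm above its underside; z up along its axis. Its yaw does not matter.
- red_round_saucer: Round red glazed drip saucer, 86 mm across outside, 78 mm inside the rim, rim 10 mm high above the table and 4 mm thick, flat inner floor 4 mm above the table; it is fixed to the table. Empty at the start. Origin: centre of its underside, at table height; z up. Its yaw does not matter.
- red_square_pot_center (a point): Square red glazed ceramic flower pot, empty, open at the top: square pot, 52 x 52 mm seen from above, vertical walls, 64 mm high with its four 6 mm feet, walls 4 mm thick; 0.11 to 0.23 kg, loose, upright on the table at the start. The flat flower on its side is decoration. Point: the pot's centre, 32 mm above its underside; z up along its axis. Its x and y axes are square to its walls.
- red_square_saucer: Square red glazed drip saucer, 82 x 82 mm outside, 74 x 74 mm inside the rim, rim 10 mm high above the table and 4 mm thick, flat inner floor 4 mm above the table; it is fixed to the table. Empty at the start. Origin: centre of its underside, at table height; z up. Its x and y axes are square to its walls.
- yellow_round_pot_center (a point): Round mustard-yellow glazed ceramic flower pot, empty, open at the top: upright cylinder 52 mm in diameter, 64 mm high with its four 6 mm feet, walls 4 mm thick; 0.11 to 0.23 kg, loose, upright on the table at the start. The flat flower on its side is decoration. Point: the pot's centre, 32 mm above its underside; z up along its axis. Its yaw does not matter.
- yellow_round_saucer: Round mustard-yellow glazed drip saucer, 86 mm across outside, 78 mm inside the rim, rim 10 mm high above the table and 4 mm thick, flat inner floor 4 mm above the table; it is fixed to the table. Empty at the start. Origin: centre of its underside, at table height; z up. Its yaw does not matter.
- yellow_square_pot_center (a point): Square mustard-yellow glazed ceramic flower pot, empty, open at the top: square pot, 52 x 52 mm seen from above, vertical walls, 64 mm high with its four 6 mm feet, walls 4 mm thick; 0.11 to 0.23 kg, loose, upright on the table at the start. The flat flower on its side is decoration. Point: the pot's centre, 32 mm above its underside; z up along its axis. Its x and y axes are square to its walls.
- yellow_square_saucer: Square mustard-yellow glazed drip saucer, 82 x 82 mm outside, 74 x 74 mm inside the rim, rim 10 mm high above the table and 4 mm thick, flat inner floor 4 mm above the table; it is fixed to the table. Empty at the start. Origin: centre of its underside, at table height; z up. Its x and y axes are square to its walls.
- planter_center (a point): Big slate-blue rectangular planter with red flowers, 110 x 170 mm seen from above, 97 mm high (about 103 with its corded rim), 1.6 kg; a bystander on the far side of the table. The point is on its axis, 50 mm above its underside; y along its long side.
- brush: Dusting brush, 200 mm long, 42 mm wide, 20 mm high, wooden handle and grey bristles, lying on the table on the far side, a bystander. Origin: middle of its underside; x from handle to bristles.
Mind the look-alikes: they are no part of the job. Leave any blue look-alike of the part that bears red_round_pot_center alone.

How it is judged (in metres and radians):
At the end, for the whole second after the job is handed in: Every pot stands upright (within 0.06 rad) on the floor of the saucer of its own colour and shape, its axis within 12 mm of the saucer's centre, the square pots turned within 0.2 rad of parallel to their saucers' sides (any quarter turn will do), all released and at rest (horizontal distance between red_round_pot_center and red_round_saucer below 0.012 m and z of red_round_pot_center in the frame of red_round_saucer between 0.032 and 0.04 m and angle between each of red_round_pot_center, red_square_pot_center, yellow_round_pot_center, yellow_square_pot_center's own z axis and vertical below 0.06 rad and linear speed of each of red_round_pot, red_square_pot, yellow_round_pot, yellow_square_pot below 0.02 m/s and angular speed of each of red_round_pot, red_square_pot, yellow_round_pot, yellow_square_pot below 0.2 rad/s and horizontal distance between red_square_pot_center and red_square_saucer below 0.012 m and z of red_square_pot_center in the frame of red_square_saucer between 0.032 and 0.04 m and (angle between the x axis of red_square_pot_center and the x axis of red_square_saucer, either way round below 0.2 rad or angle between the x axis of red_square_pot_center and the y axis of red_square_saucer, either way round below 0.2 rad) and horizontal distance between yellow_round_pot_center and yellow_round_saucer below 0.012 m and z of yellow_round_pot_center in the frame of yellow_round_saucer between 0.032 and 0.04 m and horizontal distance between yellow_square_pot_center and yellow_square_saucer below 0.012 m and z of yellow_square_pot_center in the frame of yellow_square_saucer between 0.032 and 0.04 m and (angle between the x axis of yellow_square_pot_center and the x axis of yellow_square_saucer, either way round below 0.2 rad or angle between the x axis of yellow_square_pot_center and the y axis of yellow_square_saucer, either way round below 0.2 rad)); the robot touches nothing.
It fails at once if a pot is dropped onto its saucer (it moves faster than 0.6 m/s just above it) ((horizontal distance between red_round_pot_center and red_round_saucer below 0.03 m and z of red_round_pot_center in the frame of red_round_saucer below 0.075 m and linear speed of red_round_pot above 0.6 m/s) or (horizontal distance between red_square_pot_center and red_square_saucer below 0.03 m and z of red_square_pot_center in the frame of red_square_saucer below 0.075 m and linear speed of red_square_pot above 0.6 m/s) or (horizontal distance between yellow_round_pot_center and yellow_round_saucer below 0.03 m and z of yellow_round_pot_center in the frame of yellow_round_saucer below 0.075 m and linear speed of yellow_round_pot above 0.6 m/s) or (horizontal distance between yellow_square_pot_center and yellow_square_saucer below 0.03 m and z of yellow_square_pot_center in the frame of yellow_square_saucer below 0.075 m and linear speed of yellow_square_pot above 0.6 m/s)).
It fails at once if the planter is shifted by more than 15 mm (distance of planter_center from where it was at the start of the episode above 0.015 m).
It fails at once if the brush is shifted by more than 20 mm (distance of brush from where it was at the start of the episode above 0.02 m).
It also fails if it takes over 93 s, if anything falls off the work surface, if the arm or the gripper's body presses on something with over 40 N, if the wrist force passes 120 N, or if a joint passes its speed limit or range.

## Robot

A 6-joint arm with a two-finger parallel gripper is mounted at the origin on the work surface. World frame = base frame: x ahead of the robot, y to its left, z up, the work surface at z = 0. Lengths are in mm, angles in rad, forces in N, time in s.
With the tool pointing down it reaches from about 275 to 1000 mm from the base axis. Payload 8.4 kg.
Tool frame: the origin (TCP) lies at the very end of the fingers, on their centre line; the grasp point (between the pads) lies 19 mm behind it; y points along the fingers, x is the direction in which the jaws open and shut, and the axes are right-handed (so a half turn about y gives the same grasp; the last joint's range is limited). The gripper opens to 85 mm and grips with 20 to 120 N. Pads are 22 mm wide; open, the fingers measure 114 mm over their backs; the gripper's body (76 mm by 85 mm) begins 54 mm behind the grasp point. The pads swing forward as they close: fully open they stand 13 mm farther back than shut.
Start: joints at [1.166, 0.353, 1.633, -0, 1.155, -0.002], TCP at [244.996, 574.982, 231.281] pointing down, gripper open.
Joint ranges: [-2.63, 2.63], [-0.92, 2.1], [0.06, 2.66], [-1.3, 4.44], [0, 2.69], [-3.02, 3.02]. Speed limits (rad/s): [2.22, 2.22, 2.79, 3.14, 3.14, 3.14].

## Interface

Orientations are given as [roll, pitch, yaw] about the fixed x, y, z axes, in that order (R = Rz(yaw) Ry(pitch) Rx(roll)).
In Python, from rig import r gives the robot as it stands.
- The arm moves only by the tool servo_tool, never from a script. Its argument "motion" is a list of rows, each a list of 7 numbers: the opening, from -1 (shut) to 1 (fully open), then the shift along the tool's x, y, z in m, then the turn, a rotation vector about the tool's x, y, z in units of 10 degrees (1.0 is 10 degrees). A call has 1 to 12 rows; each row is the pose to reach, as a shift and turn from the pose commanded when the call began, along the tool's axes at that moment; what a row does not reach only later rows make up. A row lasts 1/8 s, in which the tool goes at most 62.5 mm and 10.7 degrees, less where a joint would pass 70% of its speed; a pose out of reach is approached as far as the arm can. A call with a gripper value outside its range is refused whole. The fingers move at their own pace and stop on an object; "grip_force" is the grip in N (left out, the last holds). Time passes only in rows, so rows that repeat a pose let the fingers close. It gives the time, the measured TCP pose, the force and the opening at its end, in the units of the state.
- r.sense(): the state, without advancing time (a new reading comes with each control period).
- r.grab_frame(name): name is "scene" or "top"; returns the picture (420x560x3 uint8, red, green, blue); there is no depth.
- r.calibration(name): a dict with "fx", "fy", "cx", "cy" (pixels), "distortion" ([k1, k2, p1, p2, k3] as OpenCV has them; the pictures are not rectified), "R" (3x3) and "t" (3): a world point X has camera coordinates R X + t. Camera axes: x right, y down, z forward; pixel columns grow to the right and rows downward; lengths in mm; the calibration is good to about 2 mm. A picture is of the moment at which its call begins. calibration takes no time and is no camera call.
- r.sign_off(): hands the job in, once; it reports no verdict.
The state is a dict: "clock": time; "qpos": joint angles; "qvel": joint speeds; "joint_efforts": joint torques, N m; "eef_pos": TCP position; "tcp_rot": TCP orientation; "contact_force": force on the tool from outside, world axes, zero at the start; "wrist_torque": the same for the moment, N m; "opening": opening from 0.0 (shut) to 1.0 (fully open).
Only numpy, scipy, OpenCV 4.12 (cv2) and the standard library are available. Lean on these libraries where they do the work, as an engineer would, in place of code of your own. Each camera call takes 0.05 s, during which the arm holds its last target. There are 200 camera calls.

## Working session

There is one attempt and no reset: what is moved stays moved. The work goes in short steps, Python scripts to look and compute and a tool call to move; the robot and the scene stay as the last step left them, time stands still between calls to the robot, and variables do not carry over. Pictures are saved under pics/ and viewed, on a budget of 14 in all, crops included, one or two more only if the job needs it, and the job is handed in when it is done.

Besides the shell and the picture viewer there is one more tool, called by a JSON object that holds its "op" and its "data", one argument or row to a line. servo_tool: Moves the arm, as the interface text tells. Its arguments: {"type":"object","properties":{"motion":{"type":"array","items":{"type":"array","items":{"type":"number"}}},"grip_force":{"type":"number"}},"required":["motion"]}

```bash
mkdir -p pics; ls; python3 - <<'E'
from rig import r
import cv2,numpy as np
np.set_printoptions(precision=3,suppress=True)
for n in("scene","top"):
    cv2.imwrite(f"pics/{n}0.png",r.grab_frame(n)[:,:,::-1])
    c=r.calibration(n);print(n,c, -np.array(c["R"]).T@np.array(c["t"]))
print(r.sense())
E
```

```text
pics
scene {'fx': 423.9488354978823, 'fy': 423.9488354978823, 'cx': 282.95156166258664, 'cy': 212.55205418112413, 'distortion': array([0.014, 0.   , 0.   , 0.   , 0.   ]), 'R': array([[-0.887,  0.463,  0.001],
       [ 0.327,  0.628, -0.706],
       [-0.327, -0.626, -0.708]]), 't': array([ 512.056, -178.065, 1349.51 ])} [954.041 719.519 828.965]
top {'fx': 421.6049449512723, 'fy': 421.6049449512723, 'cx': 276.251145010669, 'cy': 213.38807853906846, 'distortion': array([0.025, 0.   , 0.   , 0.   , 0.   ]), 'R': array([[-0.006, -1.   ,  0.025],
       [-0.994,  0.003, -0.111],
       [ 0.111, -0.026, -0.993]]), 't': array([  30.276,  601.613, 1037.409])} [ 482.802   55.242 1096.778]
{'clock': 0.1, 'qpos': array([ 1.166,  0.354,  1.634, -0.   ,  1.155, -0.002]), 'qvel': array([ 0.   , -0.002, -0.001, -0.001,  0.001,  0.001]), 'joint_efforts': array([ -0.001, -60.636, -34.282,   0.   ,   0.004,   0.   ]), 'eef_pos': array([244.838, 574.601, 230.644]), 'tcp_rot': array([-1.571,  0.001,  1.168]), 'contact_force': array([ 0.088, -0.669,  0.555]), 'wrist_torque': array([0.029, 0.013, 0.032]), 'opening': 1.0022991778269892}
```

View pics/scene0.png

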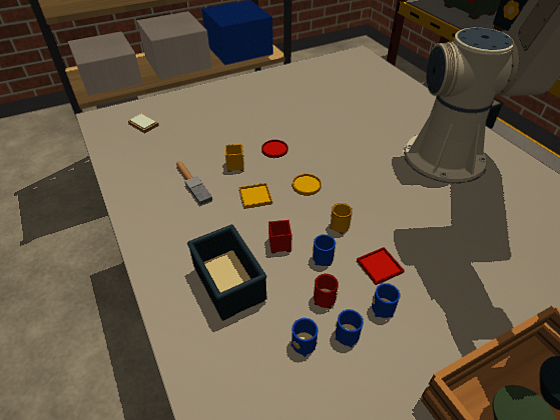

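View pics/top0.png

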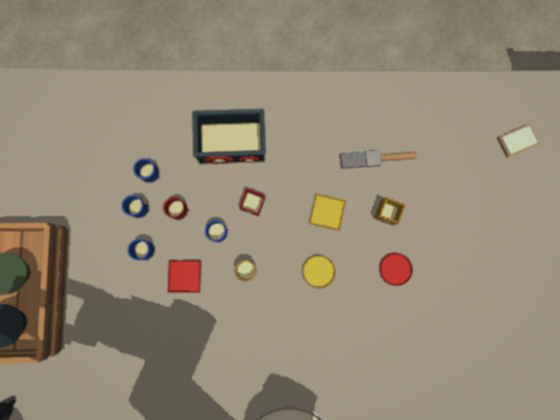

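The scene view shows red, yellow and blue pots and saucers around (220–400, 140–350), with the planter at (228,270) and the brush at (195,182).

| Top view | Round red | Square red | Round yellow | Square yellow |
|---|---|---|---|---|
| Pots | (175,208) | (252,201) | (245,269) | (390,211) |
| Saucers | (396,269) | (184,276) | (318,271) | (327,212) |

Look-alikes for the round red pot in the top view are the blue round pots at (216,231), (147,170), (135,206) and (141,249). The red pot at (175,208) is the one I want. A close crop should confirm this.

```bash
python3 - <<'E'
import cv2
t=cv2.imread("pics/top0.png")[150:300,110:430]
s=cv2.imread("pics/scene0.png")[130:370,210:420]
cv2.imwrite("pics/topc.png",cv2.resize(t,None,fx=2.5,fy=2.5,interpolation=cv2.INTER_CUBIC))
cv2.imwrite("pics/scenec.png",cv2.resize(s,None,fx=2.5,fy=2.5,interpolation=cv2.INTER_CUBIC))
E
```

```text
(no output)
```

View pics/topc.png

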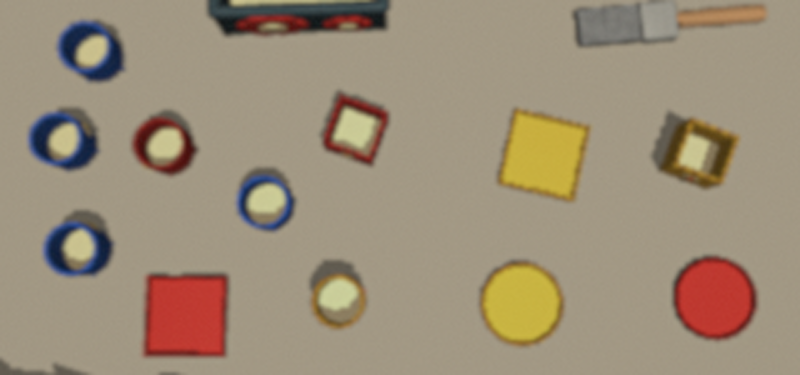

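View pics/scenec.png

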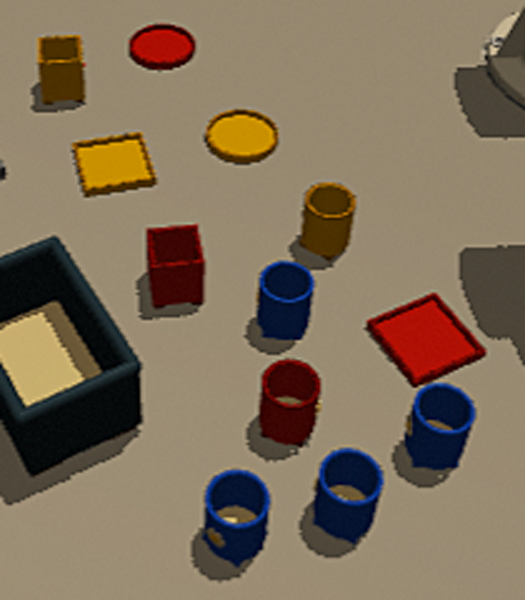

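The crop confirms the choice: the red round pot is at crop (165,145), the red square at (356,128), the yellow round at (338,300) and the yellow square at (702,153). All four blue pots are look-alikes to leave alone. The saucers are clearly visible too. Next I'll measure them.

```bash
cat > h.py <<'E'
import cv2,numpy as np
from rig import r
np.set_printoptions(precision=1,suppress=True)
C={n:r.calibration(n) for n in("scene","top")}
def ray(n,p):
    c=C[n];K=np.array([[c["fx"],0,c["cx"]],[0,c["fy"],c["cy"]],[0,0,1]])
    u=cv2.undistortPoints(np.float64(p).reshape(-1,1,2),K,np.array(c["distortion"]))[:,0]
    R=np.array(c["R"]);d=np.c_[u,np.ones(len(u))]@R
    return -R.T@np.array(c["t"]),d
def plane(n,p,z):
    o,d=ray(n,p);return (o+d*((z-o[2])/d[:,2])[:,None])[:,:2]
def tri(pt,ps):
    o1,d1=ray("top",pt);o2,d2=ray("scene",ps);out=[]
    for a,b in zip(d1,d2):
        s=np.linalg.lstsq(np.c_[a,-b],o2-o1,rcond=None)[0]
        out.append(np.r_[(o1+a*s[0]+o2+b*s[1])/2,np.linalg.norm(o1+a*s[0]-o2-b*s[1])])
    return np.array(out)
def mask(im,col):
    h=cv2.cvtColor(im,cv2.COLOR_RGB2HSV);H,S,V=cv2.split(h)
    m=((H<6)|(H>172)) if col=="red" else (abs(H.astype(int)-22)<9)
    return (m&(S>140)&(V>50)).astype(np.uint8)
def blob(n,im,col,px,rad=26):
    "largest contour near px, returns hull pts"
    m=mask(im,col);k=np.zeros_like(m);cv2.circle(k,tuple(map(int,px)),rad,1,-1)
    c=cv2.findContours(cv2.morphologyEx(m&k,cv2.MORPH_CLOSE,np.ones((3,3))),cv2.RETR_EXTERNAL,cv2.CHAIN_APPROX_NONE)[0]
    return cv2.convexHull(max(c,key=cv2.contourArea))[:,0].astype(float)
E
python3 - <<'E'
from h import *
T=cv2.imread("pics/top0.png")[:,:,::-1].copy();S=cv2.imread("pics/scene0.png")[:,:,::-1].copy()
for nm,col,t,s in [("RRs","red",(396,269),(275,149)),("RSs","red",(184,276),(381,265)),("YRs","yel",(318,271),(307,184)),("YSs","yel",(327,212),(255,195))]:
    ht,hs=blob("top",T,col,t),blob("scene",S,col,s)
    cen=lambda h:np.array(cv2.minAreaRect(h.astype(np.float32))[0]) if 0 else (lambda m:np.array([m['m10'],m['m01']])/m['m00'])(cv2.moments(h.astype(np.float32)))
    w=plane("top",ht,10);ws=plane("scene",hs,10)
    print(nm,"tri",tri([cen(ht)],[cen(hs)]),"top rect",cv2.minAreaRect(w.astype(np.float32)),"scene",cv2.minAreaRect(ws.astype(np.float32)))
tc=lambda a:np.array(a)/2.5-.3+[110,150]; sc=lambda a:np.array(a)/2.5-.3+[210,130]
print("RSpot",tri(tc([(344,93),(388,109),(370,163),(325,145)]),sc([(203,264),(150,268),(147,231),(196,226)])))
print("RSpot alt",tri(tc([(356.7,127.5)]),sc([(174,247)])), "YR",tri(tc([(338.5,300)]),sc([(328.5,203)])),"RR",tri(tc([(164,144)]),sc([(290,383)])))
for nm,col,t,s in [("RR","red",(175,208),0),("RS","red",(252,201),0),("YR","yel",(245,269),0),("YS","yel",(390,211),0)]:
    w=plane("top",blob("top",T,col,t,20),64);n0=np.array([482.8,55.2])
    c=w.mean(0);u=(c-n0)/np.linalg.norm(c-n0)
    for _ in range(5):
        far=w[(w-c)@u>-4]
        c=c+(lambda e:e)(np.linalg.lstsq((far-c)/np.linalg.norm(far-c,axis=1)[:,None],np.linalg.norm(far-c,axis=1)-26,rcond=None)[0])
    print(nm,"circ",c,"rect",cv2.minAreaRect(w.astype(np.float32)),"extent",w.min(0),w.max(0))
E
```

```text
RRs tri [[ 461.3 -280.1    6.9    2.5]] top rect ((460.9415283203125, -278.7617492675781), (79.94608306884766, 79.27771759033203), 87.98821258544922) scene ((462.426025390625, -280.1407775878906), (85.2184066772461, 85.57832336425781), 18.770320892333984)
RSs tri [[446.2 261.9   5.5   2.4]] top rect ((445.6513671875, 261.61614990234375), (78.8019790649414, 75.24695587158203), 89.43742370605469) scene ((449.78289794921875, 262.7021789550781), (87.07076263427734, 87.10391998291016), 88.92420959472656)
YRs tri [[456.4 -81.3   5.5   2.8]] top rect ((455.5027770996094, -79.90489959716797), (80.31047058105469, 79.41443634033203), 25.96140480041504) scene ((459.9563293457031, -78.76509857177734), (88.64510345458984, 82.7492446899414), 62.51394271850586)
YSs tri [[ 610.6 -107.     4.9    3. ]] top rect ((608.989013671875, -105.4355239868164), (79.25455474853516, 79.26848602294922), 76.21660614013672) scene ((612.9268798828125, -104.65462493896484), (94.03702545166016, 83.0845947265625), 76.09439849853516)
RSpot [[642.5 113.6  75.8  48.9]
 [652.2  58.9  14.6   9.9]
 [619.9  60.8  51.1  54.5]
 [613.9 111.8 104.7  15. ]]
RSpot alt [[631.5  86.5  61.    2.5]] YR [[462.1 104.2  60.2   2.3]] RR [[615.2 276.5  59.1   1.1]]
RR circ [614.  277.8] rect ((620.3250732421875, 287.9939880371094), (27.990474700927734, 47.64258575439453), 59.22825622558594) extent [592.7 264.7] [639.6 303.3]
RS circ [634.3  89.2] rect ((628.9454956054688, 88.770751953125), (51.59288787841797, 53.13823699951172), 69.71874237060547) extent [596.9  58.4] [659.3 117.6]
YR circ [461.6 103.2] rect ((455.9605712890625, 116.3625259399414), (48.51950454711914, 24.63290023803711), 24.18916130065918) extent [436.5  95.2] [482.2 129.1]
YS circ [ 607.7 -263.7] rect ((604.217529296875, -252.89614868164062), (58.810890197753906, 57.582115173339844), 68.08589935302734) extent [ 573.5 -289.3] [ 636.  -216.1]
```

Saucer heights triangulate to 5–7 mm and pot rims to 59–61 mm, against 10 and 64 expected. The rays miss each other by about 2.5 mm, which fits the stated calibration accuracy. I need a closer look at the two square pots to get their yaw and centres.

```bash
python3 - <<'E'
import cv2,numpy as np
t=cv2.imread("pics/top0.png");s=cv2.imread("pics/scene0.png")
f=lambda im,x,y:cv2.resize(im[y:y+36,x:x+48],None,fx=8,fy=8,interpolation=cv2.INTER_CUBIC)
cv2.imwrite("pics/sq.png",np.vstack([np.hstack([f(t,366,193),f(s,210,139)]),np.hstack([f(t,228,183),f(s,256,213)])]))
E
```

```text
(no output)
```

View pics/sq.png

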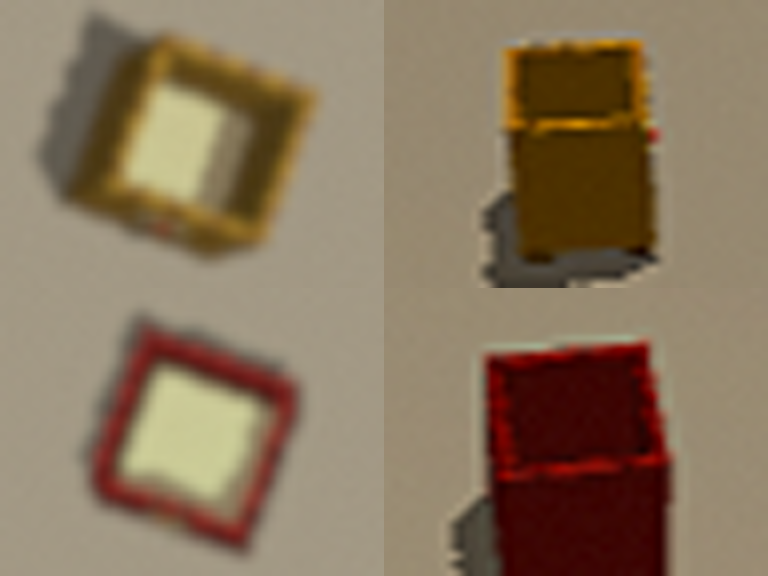

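The zoom shows both rims. YS top rim corners are (163,38), (318,95), (265,243) and (108,188). RS corners are (148,330), (298,385), (245,550) and (97,485). I'll triangulate these.

```bash
cat >> h.py <<'E'
W=lambda a:(a+np.pi/2)%np.pi-np.pi/2
def go(x,y,z,yaw,mod=np.pi):
    "print shift (m, tool axes) and turn (10deg units about tool y) to world pose, yaw deg"
    from scipy.spatial.transform import Rotation as Ro
    s=r.sense();R=Ro.from_euler("xyz",s["tcp_rot"])
    d=R.inv().apply(np.array([x,y,z])-s["eef_pos"])/1000
    M=Ro.from_euler("xyz",[-np.pi/2,0,np.radians(yaw)])
    out=[]
    for k in range(int(round(2*np.pi/mod))):
        rv=(R.inv()*M*Ro.from_euler("y",k*mod)).as_rotvec(degrees=True)/10
        out.append(rv)
    rv=min(out,key=np.linalg.norm)
    print("clock %.1f"%s["clock"],"pos",s["eef_pos"],"yaw %.1f"%np.degrees(s["tcp_rot"][2]),"q",np.round(s["qpos"],2))
    print("shift",np.round(d,4),"turn",np.round(rv,2),"rows>=",round(max(np.linalg.norm(d)/.0625,np.linalg.norm(rv)/1.07),1))
E
python3 - <<'E'
from h import *
f=lambda p,o:np.array(p)/8-.44+o
for n,a,ao,b,bo in [("YS",[(163,38),(318,95),(265,243),(108,188)],(366,193),[(126,128),(121,47),(259,42),(268,125)],(210,139)),
 ("RS",[(148,42),(298,97),(245,262),(97,197)],(228,183),[(113,185),(103,68),(266,59),(284,172)],(256,213))]:
    q=tri(f(a,ao),f(b,bo));m=q.mean(0)
    e=[q[1]-q[0],q[2]-q[3],];g=[q[1]-q[2],q[0]-q[3]]
    print(n,q,m,[np.degrees(np.arctan2(v[1],v[0]))%90 for v in e+g],[np.hypot(*v[:2]) for v in e+g], plane("top",f(a,ao),64).mean(0))
go(615,277,180,0)
go(615,277,180,30)
E
```

```text
YS [[ 638.9 -245.3   66.1    3.4]
 [ 621.2 -293.3   65.5    4. ]
 [ 574.1 -274.6   64.6    1.3]
 [ 591.5 -226.7   63.8    1.4]] [ 606.4 -260.    65.     2.5] [np.float64(69.77541528280106), np.float64(70.05506065093509), np.float64(68.31788739356027), np.float64(68.57600992979857)] [np.float64(51.11854722231791), np.float64(50.8959223664062), np.float64(50.694374003211585), np.float64(50.93754084537383)] [ 605.4 -259.6]
RS [[664.  101.4  65.8   4.7]
 [645.9  55.6  65.8   2.8]
 [595.9  71.7  60.6   4.5]
 [615.3 117.7  62.9   2.8]] [630.3  86.6  63.8   3.7] [np.float64(68.4374140820034), np.float64(67.18335263115662), np.float64(72.20359188498298), np.float64(71.58265799849204)] [np.float64(49.24700427095815), np.float64(49.88878681607571), np.float64(52.502586923079356), np.float64(51.37473755616217)] [628.7  87.6]
clock 0.1 pos [244.8 574.6 230.6] yaw 66.9 q [ 1.2  0.3  1.6 -0.   1.2 -0. ]
shift [-0.1  0.1 -0.5] turn [ 0.   6.7 -0. ] rows>= 7.6
clock 0.1 pos [244.8 574.6 230.6] yaw 66.9 q [ 1.2  0.3  1.6 -0.   1.2 -0. ]
shift [-0.1  0.1 -0.5] turn [ 0.   3.7 -0. ] rows>= 7.6
```

```bash
sed -i 's/"shift",np.round(d,4)/"shift",[round(float(v),4) for v in d]/;s/"turn",np.round(rv,2)/"turn",[round(float(v),2) for v in rv]/' h.py; python3 -c "
from h import *
go(615,277,110,0)"
```

```text
clock 0.1 pos [244.8 574.6 230.6] yaw 66.9 q [ 1.2  0.3  1.6 -0.   1.2 -0. ]
shift [-0.1285, 0.1208, -0.4572] turn [0.0, 6.69, -0.01] rows>= 7.8
```

{"op": "servo_tool", "data": {
  "motion": [
    [1,-0.015,0.01,-0.055,0,0.8,0],
    [1,-0.03,0.02,-0.11,0,1.6,0],
    [1,-0.045,0.03,-0.165,0,2.4,0],
    [1,-0.06,0.045,-0.22,0,3.2,0],
    [1,-0.075,0.06,-0.27,0,4,0],
    [1,-0.09,0.075,-0.32,0,4.8,0],
    [1,-0.105,0.09,-0.37,0,5.6,0],
    [1,-0.118,0.105,-0.42,0,6.3,0],
    [1,-0.1285,0.121,-0.457,0,6.69,0],
    [1,-0.1285,0.121,-0.457,0,6.69,0],
    [1,-0.1285,0.121,-0.457,0,6.69,0]
  ]
}}

```text
clock: 1.48
eef_pos: [614.5, 277.7, 110.0]
tcp_rot: [-1.571, 0.001, 0.001]
contact_force: [0.3, -0.4, 0.6]
opening: 1.004
```

```bash
python3 -c "
from h import *
go(615,277,23,0)
a=r.grab_frame('top')[120:330,80:290];b=r.grab_frame('scene')[200:380,270:450]
cv2.imwrite('pics/g1.png',np.hstack([cv2.resize(x,(400,400)) for x in(a,b)])[:,:,::-1])"
```

```text
clock 1.5 pos [614.5 277.7 110. ] yaw 0.0 q [0.4 0.6 1.6 0.  1.  0.4]
shift [0.0006, 0.087, -0.0007] turn [0.0, 0.0, -0.01] rows>= 1.4
```

View pics/g1.png

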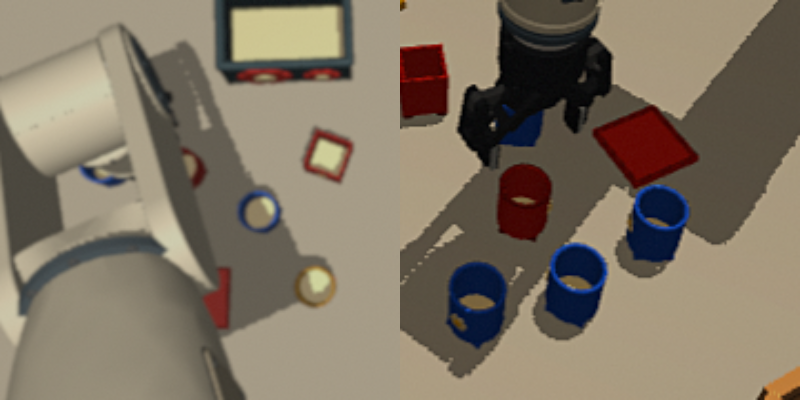

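The scene half (crop 525,200) shows the jaws over the red round pot, clear of the blue ones. Descending.

{"op": "servo_tool", "data": {
  "motion": [
    [1,0,0.03,0,0,0,0],
    [1,0,0.06,0,0,0,0],
    [1,0,0.08,0,0,0,0],
    [1,0,0.087,0,0,0,0],
    [1,0,0.087,0,0,0,0],
    [0.3,0,0.087,0,0,0,0],
    [-0.2,0,0.087,0,0,0,0],
    [-1,0,0.087,0,0,0,0],
    [-1,0,0.087,0,0,0,0],
    [-1,0,0.087,0,0,0,0],
    [-1,0,0.087,0,0,0,0],
    [-1,0,0.087,0,0,0,0]
  ],
  "grip_force": 45
}}

```text
clock: 3.08
eef_pos: [615.8, 277.9, 24.6]
tcp_rot: [-1.57, -0.002, 0.0]
contact_force: [0.2, -0.4, 5.5]
opening: 0.595
```

{"op": "servo_tool", "data": {
  "motion": [
    [-1,0,0,0,0,0,0],
    [-1,0,-0.01,0,0,0,0],
    [-1,0,-0.03,0,0,0,0],
    [-1,0,-0.06,0,0,0,0],
    [-1,0,-0.09,0,0,0,0],
    [-1,0,-0.115,0,0,0,0],
    [-1,0,-0.12,0,0,0,0],
    [-1,0,-0.12,0,0,0,0]
  ]
}}

```text
clock: 4.08
eef_pos: [615.0, 277.6, 143.7]
tcp_rot: [-1.571, -0.001, 0.0]
contact_force: [-0.6, -0.1, -2.5]
opening: 0.596
```

```bash
python3 -c "
from h import *
go(461,-280,143,0)
a=r.grab_frame('top')[120:330,80:290];b=r.grab_frame('scene')[180:360,250:430]
cv2.imwrite('pics/g2.png',np.hstack([cv2.resize(x,(400,400)) for x in(a,b)])[:,:,::-1])"
```

```text
clock 4.1 pos [615.  277.6 143.7] yaw 0.0 q [ 0.4  0.5  1.6 -0.   1.   0.4]
shift [-0.1542, 0.0004, -0.5575] turn [-0.0, 0.0, 0.0] rows>= 9.3
```

View pics/g2.png

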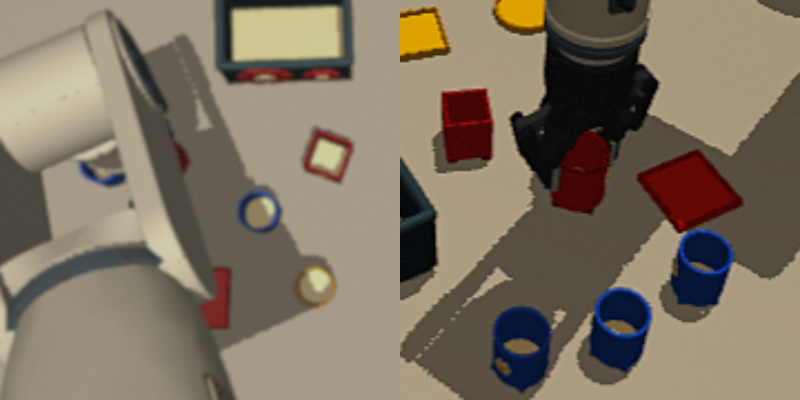

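The scene half (crop 585,180) shows the red pot held clear of the table, with its saucer and the neighbours undisturbed. Carrying it to the red round saucer.

{"op": "servo_tool", "data": {
  "motion": [
    [-1,-0.007,0,-0.025,0,0,0],
    [-1,-0.02,0,-0.07,0,0,0],
    [-1,-0.035,0,-0.127,0,0,0],
    [-1,-0.051,0,-0.185,0,0,0],
    [-1,-0.067,0,-0.243,0,0,0],
    [-1,-0.083,0,-0.301,0,0,0],
    [-1,-0.099,0,-0.359,0,0,0],
    [-1,-0.115,0,-0.417,0,0,0],
    [-1,-0.131,0,-0.475,0,0,0],
    [-1,-0.145,0,-0.525,0,0,0],
    [-1,-0.152,0,-0.55,0,0,0],
    [-1,-0.154,0,-0.5575,0,0,0]
  ]
}}

```text
clock: 5.68
eef_pos: [460.2, -281.1, 142.3]
tcp_rot: [-1.57, 0.001, -0.002]
contact_force: [0.4, -0.4, -2.0]
opening: 0.6
```

{"op": "servo_tool", "data": {
  "motion": [
    [-1,0,0,0,0,0,0],
    [-1,0,0,0,0,0,0],
    [-1,0,0.02,0,0,0,0],
    [-1,0,0.045,0,0,0,0],
    [-1,0,0.065,0,0,0,0],
    [-1,0,0.08,0,0,0,0],
    [-1,0,0.085,0,0,0,0],
    [-1,0,0.085,0,0,0,0]
  ]
}}

```text
clock: 6.68
eef_pos: [461.4, -279.7, 58.3]
tcp_rot: [-1.571, 0.0, 0.001]
contact_force: [0.5, -0.1, -1.3]
opening: 0.599
```

```bash
python3 -c "
from h import *
go(461,-280,28,0)
a=r.grab_frame('top')[180:320,310:450];b=r.grab_frame('scene')[70:210,200:340]
cv2.imwrite('pics/g3.png',np.hstack([cv2.resize(x,(400,400)) for x in(a,b)])[:,:,::-1])"
```

```text
clock 6.7 pos [ 461.4 -279.7   58.3] yaw 0.0 q [-0.6  0.5  1.9  0.   0.7 -0.6]
shift [-0.0004, 0.0303, -0.0003] turn [-0.0, 0.0, -0.0] rows>= 0.5
```

View pics/g3.png

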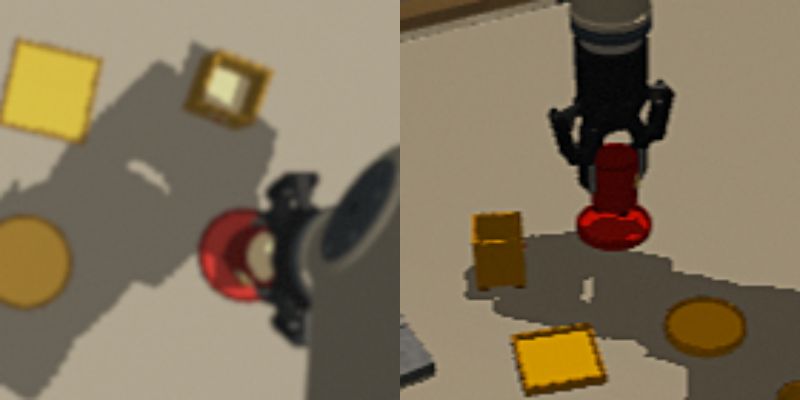

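The scene half (crop 615,180) shows the pot upright over the saucer at (614,226). Lowering it slowly, then releasing in a separate step.

{"op": "servo_tool", "data": {
  "motion": [
    [-1,0,0.008,0,0,0,0],
    [-1,0,0.016,0,0,0,0],
    [-1,0,0.022,0,0,0,0],
    [-1,0,0.026,0,0,0,0],
    [-1,0,0.028,0,0,0,0],
    [-1,0,0.029,0,0,0,0],
    [-1,0,0.03,0,0,0,0],
    [-1,0,0.03,0,0,0,0]
  ]
}}

```text
clock: 7.78
eef_pos: [461.4, -280.1, 28.6]
tcp_rot: [-1.571, -0.0, 0.0]
contact_force: [-0.5, 0.8, 2.0]
opening: 0.599
```

{"op": "servo_tool", "data": {
  "motion": [
    [-1,0,0.001,0,0,0,0],
    [0.3,0,0.001,0,0,0,0],
    [0.5,0,0.001,0,0,0,0],
    [0.8,0,0.001,0,0,0,0],
    [1,0,0.001,0,0,0,0],
    [1,0,0.001,0,0,0,0],
    [1,0,-0.02,0,0,0,0],
    [1,0,-0.05,0,0,0,0],
    [1,0,-0.09,0,0,0,0],
    [1,0,-0.115,0,0,0,0],
    [1,0,-0.12,0,0,0,0]
  ]
}}

```text
clock: 9.15
eef_pos: [462.2, -280.5, 149.9]
tcp_rot: [-1.572, -0.003, 0.0]
contact_force: [0.9, 0.1, -0.3]
opening: 1.0
```

```bash
python3 -c "
from h import *
go(606.4,-260,110,69,np.pi)
go(606.4,-260,110,-21,np.pi)"
```

```text
clock 9.2 pos [ 462.2 -280.5  149.9] yaw 0.0 q [-0.6  0.3  1.9 -0.   0.9 -0.6]
shift [0.1441, 0.0402, 0.0205] turn [0.02, -6.9, 0.01] rows>= 6.4
clock 9.2 pos [ 462.2 -280.5  149.9] yaw 0.0 q [-0.6  0.3  1.9 -0.   0.9 -0.6]
shift [0.1441, 0.0402, 0.0205] turn [0.01, 2.1, 0.02] rows>= 2.4
```

{"op": "servo_tool", "data": {
  "motion": [
    [1,0.03,0.0,0.004,0,0.5,0],
    [1,0.07,0.01,0.01,0,1.0,0],
    [1,0.11,0.02,0.015,0,1.5,0],
    [1,0.135,0.03,0.019,0,2.0,0],
    [1,0.144,0.04,0.0205,0,2.1,0],
    [1,0.144,0.04,0.0205,0,2.1,0],
    [1,0.144,0.04,0.0205,0,2.1,0]
  ]
}}

```text
clock: 10.02
eef_pos: [604.2, -259.5, 108.1]
tcp_rot: [-1.571, 0.001, -0.365]
contact_force: [-0.9, 0.9, -0.5]
opening: 0.999
```

```bash
python3 -c "
from h import *
go(606.4,-260,24,-21,np.pi)
a=r.grab_frame('top')[180:320,310:450];b=r.grab_frame('scene')[90:230,190:330]
cv2.imwrite('pics/g4.png',np.hstack([cv2.resize(x,(400,400)) for x in(a,b)])[:,:,::-1])"
```

```text
clock 10.0 pos [ 604.2 -259.5  108.1] yaw -20.9 q [-0.4  0.5  1.6 -0.   1.  -0. ]
shift [0.0023, 0.0841, 0.0004] turn [0.0, 0.01, -0.01] rows>= 1.3
```

View pics/g4.png

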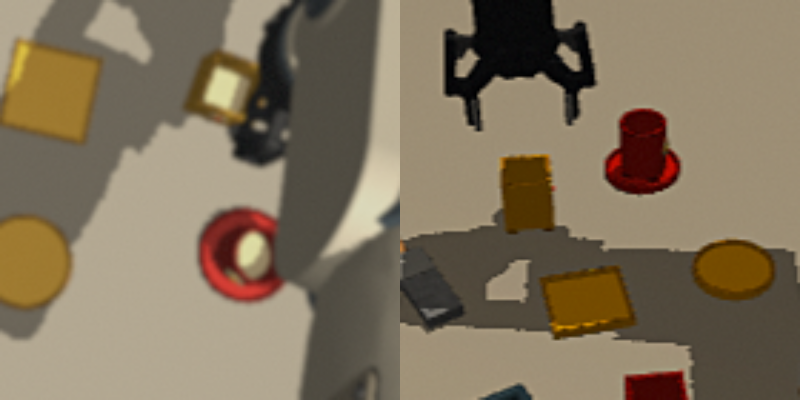

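The red pot stands upright and centred in its saucer (scene crop 642,150). The open jaws are over the yellow square pot at (527,190). Descending and gripping.

{"op": "servo_tool", "data": {
  "motion": [
    [1,0.001,0.03,0,0,0,0],
    [1,0.001,0.06,0,0,0,0],
    [1,0.001,0.078,0,0,0,0],
    [1,0.001,0.084,0,0,0,0],
    [1,0.001,0.084,0,0,0,0],
    [0.3,0.001,0.084,0,0,0,0],
    [-0.2,0.001,0.084,0,0,0,0],
    [-1,0.001,0.084,0,0,0,0],
    [-1,0.001,0.084,0,0,0,0],
    [-1,0.001,0.084,0,0,0,0],
    [-1,0.001,0.084,0,0,0,0],
    [-1,0.001,0.084,0,0,0,0]
  ],
  "grip_force": 45
}}

```text
clock: 11.62
eef_pos: [606.9, -260.0, 25.4]
tcp_rot: [-1.571, -0.002, -0.366]
contact_force: [-0.6, 0.2, 5.7]
opening: 0.603
```

{"op": "servo_tool", "data": {
  "motion": [
    [-1,0,0,0,0,0,0],
    [-1,0,-0.01,0,0,0,0],
    [-1,0,-0.03,0,0,0,0],
    [-1,0,-0.06,0,0,0,0],
    [-1,0,-0.075,0,0,0,0],
    [-1,0,-0.08,0,0,0,0],
    [-1,0,-0.08,0,0,0,0]
  ]
}}

```text
clock: 12.5
eef_pos: [606.0, -259.6, 104.2]
tcp_rot: [-1.571, 0.0, -0.366]
contact_force: [0.2, -0.8, -1.5]
opening: 0.606
```

```bash
python3 -c "
from h import *
go(610.6,-107,104,-13.8,np.pi)"
```

```text
clock 12.5 pos [ 606.  -259.6  104.2] yaw -21.0 q [-0.4  0.5  1.6 -0.   0.9 -0. ]
shift [-0.0503, 0.0002, 0.1442] turn [-0.0, -0.72, -0.0] rows>= 2.4
```

{"op": "servo_tool", "data": {
  "motion": [
    [-1,-0.007,0,0.02,0,-0.15,0],
    [-1,-0.02,0,0.058,0,-0.3,0],
    [-1,-0.034,0,0.097,0,-0.5,0],
    [-1,-0.045,0,0.13,0,-0.65,0],
    [-1,-0.0503,0,0.144,0,-0.72,0],
    [-1,-0.0503,0,0.144,0,-0.72,0],
    [-1,-0.0503,0.02,0.144,0,-0.72,0],
    [-1,-0.0503,0.04,0.144,0,-0.72,0],
    [-1,-0.0503,0.055,0.144,0,-0.72,0],
    [-1,-0.0503,0.06,0.144,0,-0.72,0],
    [-1,-0.0503,0.06,0.144,0,-0.72,0]
  ]
}}

```text
clock: 13.88
eef_pos: [610.6, -107.4, 43.7]
tcp_rot: [-1.571, 0.001, -0.241]
contact_force: [-0.5, 0.2, -1.0]
opening: 0.599
```

```bash
python3 -c "
from h import *
go(610.6,-107,29.5,-13.8,np.pi)"
```

```text
clock 13.9 pos [ 610.6 -107.4   43.7] yaw -13.8 q [-0.2  0.6  1.8 -0.   0.8  0.1]
shift [-0.0001, 0.0142, 0.0004] turn [0.0, 0.0, -0.0] rows>= 0.2
```

{"op": "servo_tool", "data": {
  "motion": [
    [-1,0,0.005,0,0,0,0],
    [-1,0,0.01,0,0,0,0],
    [-1,0,0.012,0,0,0,0],
    [-1,0,0.013,0,0,0,0],
    [-1,0,0.0142,0,0,0,0],
    [-1,0,0.0145,0,0,0,0],
    [-1,0,0.0145,0,0,0,0]
  ]
}}

```text
clock: 14.75
eef_pos: [610.8, -107.3, 29.8]
tcp_rot: [-1.571, -0.0, -0.24]
contact_force: [-0.3, -0.7, -1.2]
opening: 0.603
```

{"op": "servo_tool", "data": {
  "motion": [
    [-1,0,0.0005,0,0,0,0],
    [-1,0,0.001,0,0,0,0],
    [-1,0,0.0015,0,0,0,0],
    [-1,0,0.0015,0,0,0,0]
  ]
}}

```text
clock: 15.25
eef_pos: [610.8, -107.3, 29.4]
tcp_rot: [-1.571, -0.0, -0.241]
contact_force: [-4.0, 0.6, 10.6]
opening: 0.607
```

{"op": "servo_tool", "data": {
  "motion": [
    [-1,0,-0.001,0,0,0,0],
    [0.3,0,-0.001,0,0,0,0],
    [0.5,0,-0.001,0,0,0,0],
    [0.8,0,-0.001,0,0,0,0],
    [1,0,-0.001,0,0,0,0],
    [1,0,-0.001,0,0,0,0],
    [1,0,-0.02,0,0,0,0],
    [1,0,-0.05,0,0,0,0],
    [1,0,-0.09,0,0,0,0],
    [1,0,-0.12,0,0,0,0],
    [1,0,-0.12,0,0,0,0]
  ]
}}

```text
clock: 16.62
eef_pos: [612.8, -107.6, 152.3]
tcp_rot: [-1.57, -0.006, -0.24]
contact_force: [0.1, -0.5, 0.6]
opening: 1.0
```

```bash
python3 -c "
from h import *
go(462,104,110,0,np.pi)"
```

```text
clock 16.6 pos [ 612.8 -107.6  152.3] yaw -13.8 q [-0.2  0.4  1.7 -0.   1.   0.1]
shift [-0.1971, 0.0411, 0.1696] turn [0.0, -1.38, 0.03] rows>= 4.2
```

{"op": "servo_tool", "data": {
  "motion": [
    [1,-0.035,0.0,0.03,0,-0.3,0],
    [1,-0.075,0.0,0.065,0,-0.6,0],
    [1,-0.115,0.01,0.1,0,-0.9,0],
    [1,-0.155,0.02,0.133,0,-1.2,0],
    [1,-0.185,0.035,0.16,0,-1.38,0],
    [1,-0.197,0.041,0.1695,0,-1.38,0],
    [1,-0.197,0.041,0.1695,0,-1.38,0],
    [1,-0.197,0.041,0.1695,0,-1.38,0]
  ]
}}

```text
clock: 17.62
eef_pos: [461.0, 103.7, 107.7]
tcp_rot: [-1.571, -0.001, -0.0]
contact_force: [0.3, -0.3, 0.1]
opening: 1.0
```

```bash
python3 -c "
from h import *
go(462,104,24,0,np.pi)
a=r.grab_frame('top')[150:310,190:350];b=r.grab_frame('scene')[120:280,210:370]
cv2.imwrite('pics/g5.png',np.hstack([cv2.resize(x,(400,400)) for x in(a,b)])[:,:,::-1])"
```

```text
clock 17.6 pos [461.  103.7 107.7] yaw -0.0 q [ 0.2  0.3  2.1 -0.   0.8  0.2]
shift [0.0009, 0.0837, 0.0003] turn [0.0, -0.0, 0.01] rows>= 1.3
```

View pics/g5.png

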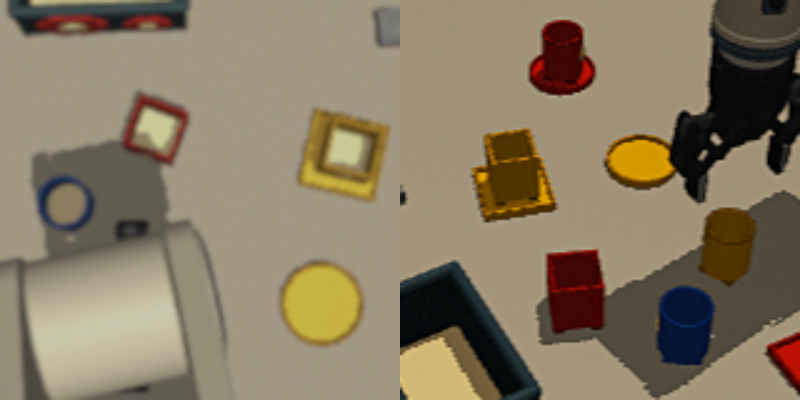

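The yellow square pot sits parallel and roughly centred in its saucer (top crop 345,152). The jaws are over the yellow round pot (scene crop 728,240). Descending.

{"op": "servo_tool", "data": {
  "motion": [
    [1,0,0.03,0,0,0,0],
    [1,0,0.06,0,0,0,0],
    [1,0,0.078,0,0,0,0],
    [1,0,0.084,0,0,0,0],
    [1,0,0.084,0,0,0,0],
    [0.3,0,0.084,0,0,0,0],
    [-0.2,0,0.084,0,0,0,0],
    [-1,0,0.084,0,0,0,0],
    [-1,0,0.084,0,0,0,0],
    [-1,0,0.084,0,0,0,0],
    [-1,0,0.084,0,0,0,0],
    [-1,0,0.084,0,0,0,0]
  ],
  "grip_force": 45
}}

```text
clock: 19.23
eef_pos: [460.4, 104.4, 24.3]
tcp_rot: [-1.571, -0.001, 0.001]
contact_force: [-1.2, -0.3, 7.9]
opening: 0.597
```

{"op": "servo_tool", "data": {
  "motion": [
    [-1,0,0,0,0,0,0],
    [-1,0,-0.01,0,0,0,0],
    [-1,0,-0.03,0,0,0,0],
    [-1,0,-0.06,0,0,0,0],
    [-1,0,-0.075,0,0,0,0],
    [-1,0,-0.08,0,0,0,0],
    [-1,0,-0.08,0,0,0,0]
  ]
}}

```text
clock: 20.1
eef_pos: [459.6, 104.2, 103.1]
tcp_rot: [-1.571, 0.0, 0.0]
contact_force: [-0.7, -0.0, -1.6]
opening: 0.593
```

```bash
python3 -c "
from h import *
go(456.4,-81,104,0,np.pi)"
```

```text
clock 20.1 pos [459.6 104.2 103.1] yaw 0.0 q [0.2 0.3 2.1 0.  0.8 0.2]
shift [-0.0033, -0.0009, -0.1852] turn [0.0, 0.0, -0.0] rows>= 3.0
```

{"op": "servo_tool", "data": {
  "motion": [
    [-1,0,0,-0.02,0,0,0],
    [-1,-0.001,0,-0.06,0,0,0],
    [-1,-0.002,0,-0.11,0,0,0],
    [-1,-0.003,0,-0.155,0,0,0],
    [-1,-0.0033,0,-0.18,0,0,0],
    [-1,-0.0033,0,-0.185,0,0,0],
    [-1,-0.0033,0.02,-0.185,0,0,0],
    [-1,-0.0033,0.04,-0.185,0,0,0],
    [-1,-0.0033,0.055,-0.185,0,0,0],
    [-1,-0.0033,0.063,-0.185,0,0,0],
    [-1,-0.0033,0.068,-0.185,0,0,0],
    [-1,-0.0033,0.068,-0.185,0,0,0]
  ]
}}

```text
clock: 21.6
eef_pos: [456.6, -80.6, 35.2]
tcp_rot: [-1.571, 0.0, 0.0]
contact_force: [-0.5, 0.9, -2.1]
opening: 0.596
```

{"op": "servo_tool", "data": {
  "motion": [
    [-1,0,0.002,0,0,0,0],
    [-1,0,0.004,0,0,0,0],
    [-1,0,0.005,0,0,0,0],
    [-1,0,0.006,0,0,0,0],
    [-1,0,0.007,0,0,0,0],
    [-1,0,0.007,0,0,0,0]
  ]
}}

```text
clock: 22.35
eef_pos: [456.6, -80.8, 28.3]
tcp_rot: [-1.571, -0.0, 0.0]
contact_force: [0.3, 0.3, 0.7]
opening: 0.593
```

{"op": "servo_tool", "data": {
  "motion": [
    [-1,0,0.0007,0,0,0,0],
    [-1,0,0.0007,0,0,0,0],
    [0.3,0,0.0005,0,0,0,0],
    [0.5,0,0,0,0,0,0],
    [0.8,0,0,0,0,0,0],
    [1,0,0,0,0,0,0],
    [1,0,0,0,0,0,0],
    [1,0,-0.02,0,0,0,0],
    [1,0,-0.05,0,0,0,0],
    [1,0,-0.09,0,0,0,0],
    [1,0,-0.12,0,0,0,0],
    [1,0,-0.12,0,0,0,0]
  ]
}}

```text
clock: 23.85
eef_pos: [458.1, -81.0, 150.3]
tcp_rot: [-1.572, -0.004, 0.0]
contact_force: [0.2, -0.3, 0.2]
opening: 0.997
```

```bash
python3 -c "
from h import *
go(630.5,87,112,-20,np.pi)
go(630.5,87,112,70,np.pi)"
```

```text
clock 23.9 pos [458.1 -81.  150.3] yaw 0.0 q [-0.2  0.2  2.   0.   0.9 -0.2]
shift [0.1723, 0.0389, 0.168] turn [0.0, 2.0, 0.03] rows>= 3.9
clock 23.9 pos [458.1 -81.  150.3] yaw 0.0 q [-0.2  0.2  2.   0.   0.9 -0.2]
shift [0.1723, 0.0389, 0.168] turn [0.02, -7.0, 0.02] rows>= 6.5
```

{"op": "servo_tool", "data": {
  "motion": [
    [1,0.03,0.0,0.03,0,0.4,0],
    [1,0.065,0.0,0.065,0,0.8,0],
    [1,0.1,0.01,0.1,0,1.2,0],
    [1,0.135,0.02,0.133,0,1.6,0],
    [1,0.16,0.035,0.157,0,2.0,0],
    [1,0.1723,0.039,0.168,0,2.0,0],
    [1,0.1723,0.039,0.168,0,2.0,0],
    [1,0.1723,0.039,0.168,0,2.0,0]
  ]
}}

```text
clock: 24.85
eef_pos: [627.9, 86.4, 109.3]
tcp_rot: [-1.571, 0.001, -0.348]
contact_force: [-0.1, -0.2, 0.4]
opening: 1.002
```

```bash
python3 -c "
from h import *
go(630.5,87,24,-20,np.pi)
a=r.grab_frame('top')[150:310,190:350];b=r.grab_frame('scene')[120:280,210:370]
cv2.imwrite('pics/g6.png',np.hstack([cv2.resize(x,(400,400)) for x in(a,b)])[:,:,::-1])"
```

```text
clock 24.9 pos [627.9  86.4 109.3] yaw -20.0 q [ 0.1  0.5  1.7 -0.   0.9  0.5]
shift [0.0023, 0.0853, 0.0015] turn [0.0, 0.0, -0.0] rows>= 1.4
```

View pics/g6.png

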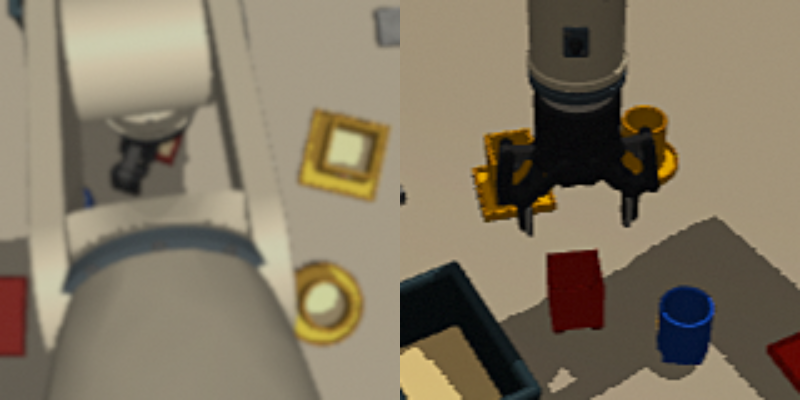

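Both yellow pots stand in their saucers (top crop 345,150 and 325,300). The jaws are above the red square pot (scene crop 575,285), clear of the planter. Descending.

{"op": "servo_tool", "data": {
  "motion": [
    [1,0.001,0.03,0.001,0,0,0],
    [1,0.001,0.06,0.001,0,0,0],
    [1,0.001,0.079,0.001,0,0,0],
    [1,0.001,0.085,0.001,0,0,0],
    [1,0.001,0.085,0.001,0,0,0],
    [0.3,0.001,0.085,0.001,0,0,0],
    [-0.2,0.001,0.085,0.001,0,0,0],
    [-1,0.001,0.085,0.001,0,0,0],
    [-1,0.001,0.085,0.001,0,0,0],
    [-1,0.001,0.085,0.001,0,0,0],
    [-1,0.001,0.085,0.001,0,0,0],
    [-1,0.001,0.085,0.001,0,0,0]
  ],
  "grip_force": 45
}}

```text
clock: 26.45
eef_pos: [630.8, 88.0, 25.3]
tcp_rot: [-1.57, -0.001, -0.349]
contact_force: [-1.2, -0.6, 5.8]
opening: 0.604
```

{"op": "servo_tool", "data": {
  "motion": [
    [-1,0,0,0,0,0,0],
    [-1,0,-0.01,0,0,0,0],
    [-1,0,-0.03,0,0,0,0],
    [-1,0,-0.06,0,0,0,0],
    [-1,0,-0.09,0,0,0,0],
    [-1,0,-0.115,0,0,0,0],
    [-1,0,-0.12,0,0,0,0],
    [-1,0,-0.12,0,0,0,0]
  ]
}}

```text
clock: 27.45
eef_pos: [630.1, 87.9, 144.6]
tcp_rot: [-1.571, -0.0, -0.349]
contact_force: [-0.4, -0.1, -1.8]
opening: 0.602
```

```bash
python3 -c "
from h import *
go(446.2,262,144,-0.8,np.pi)"
```

```text
clock 27.4 pos [630.1  87.9 144.6] yaw -20.0 q [ 0.1  0.5  1.7 -0.   1.   0.5]
shift [-0.2323, 0.0005, 0.1008] turn [-0.0, -1.92, 0.0] rows>= 4.1
```

{"op": "servo_tool", "data": {
  "motion": [
    [-1,-0.02,0,0.009,0,-0.2,0],
    [-1,-0.06,0,0.026,0,-0.5,0],
    [-1,-0.105,0,0.045,0,-0.9,0],
    [-1,-0.15,0,0.065,0,-1.3,0],
    [-1,-0.195,0,0.085,0,-1.7,0],
    [-1,-0.223,0,0.097,0,-1.92,0],
    [-1,-0.2323,0,0.101,0,-1.92,0],
    [-1,-0.2323,0,0.101,0,-1.92,0],
    [-1,-0.2323,0.02,0.101,0,-1.92,0],
    [-1,-0.2323,0.05,0.101,0,-1.92,0],
    [-1,-0.2323,0.07,0.101,0,-1.92,0],
    [-1,-0.2323,0.075,0.101,0,-1.92,0]
  ]
}}

```text
clock: 28.95
eef_pos: [446.1, 261.0, 67.9]
tcp_rot: [-1.572, 0.002, -0.015]
contact_force: [-0.5, -0.1, -1.0]
opening: 0.604
```

{"op": "servo_tool", "data": {
  "motion": [
    [-1,0,0.005,0,0,0,0],
    [-1,0,0.015,0,0,0,0],
    [-1,0,0.025,0,0,0,0],
    [-1,0,0.031,0,0,0,0],
    [-1,0,0.034,0,0,0,0],
    [-1,0,0.034,0,0,0,0]
  ]
}}

```text
clock: 29.7
eef_pos: [446.2, 262.2, 35.1]
tcp_rot: [-1.571, 0.0, -0.013]
contact_force: [0.5, -0.6, 0.1]
opening: 0.605
```

```bash
python3 -c "
from h import *
go(446.2,262,29.5,-0.8,np.pi)"
```

```text
clock 29.7 pos [446.2 262.2  35.1] yaw -0.8 q [ 0.5  0.5  2.  -0.   0.7  0.5]
shift [0.0, 0.0056, -0.0002] turn [0.0, 0.0, -0.0] rows>= 0.1
```

{"op": "servo_tool", "data": {
  "motion": [
    [-1,0,0.002,0,0,0,0],
    [-1,0,0.004,0,0,0,0],
    [-1,0,0.005,0,0,0,0],
    [-1,0,0.0058,0,0,0,0],
    [-1,0,0.0062,0,0,0,0],
    [-1,0,0.0062,0,0,0,0]
  ]
}}

```text
clock: 30.45
eef_pos: [446.3, 262.2, 29.3]
tcp_rot: [-1.571, -0.0, -0.014]
contact_force: [-1.8, -1.0, 4.8]
opening: 0.603
```

Contact at 4.8 N with the pot on the saucer floor. Releasing, rising and moving the arm out of view.

{"op": "servo_tool", "data": {
  "motion": [
    [-1,0,-0.0005,0,0,0,0],
    [0.3,0,-0.0005,0,0,0,0],
    [0.5,0,-0.0005,0,0,0,0],
    [0.8,0,-0.0005,0,0,0,0],
    [1,0,-0.0005,0,0,0,0],
    [1,0,-0.0005,0,0,0,0],
    [1,0,-0.02,0,0,0,0],
    [1,0,-0.05,0,0,0,0],
    [1,0,-0.09,0,0,0,0],
    [1,0,-0.14,0,0,0,0],
    [1,0,-0.18,0,0,0,0],
    [1,0,-0.2,0,0,0,0]
  ]
}}

```text
clock: 31.95
eef_pos: [447.0, 262.6, 231.6]
tcp_rot: [-1.569, -0.003, -0.014]
contact_force: [0.2, -0.2, 0.3]
opening: 0.999
```

{"op": "servo_tool", "data": {
  "motion": [
    [1,-0.03,0,0.04,0,0,0],
    [1,-0.06,0,0.08,0,0,0],
    [1,-0.09,0,0.12,0,0,0],
    [1,-0.12,0,0.16,0,0,0],
    [1,-0.15,0,0.2,0,0,0],
    [1,-0.18,0,0.24,0,0,0],
    [1,-0.2,0,0.28,0,0,0],
    [1,-0.2,0,0.31,0,0,0],
    [1,-0.2,0,0.31,0,0,0],
    [1,-0.2,0,0.31,0,0,0]
  ]
}}

```text
clock: 33.2
eef_pos: [250.4, 574.1, 228.7]
tcp_rot: [-1.572, 0.0, -0.014]
contact_force: [0.1, 0.2, -0.9]
opening: 0.998
```

```bash
python3 - <<'E'
from h import *
for n in("scene","top"): cv2.imwrite(f"pics/{n}9.png",r.grab_frame(n)[:,:,::-1])
t=cv2.imread("pics/top9.png")[130:300,110:430];s=cv2.imread("pics/scene9.png")[130:300,190:430]
cv2.imwrite("pics/fin.png",np.vstack([cv2.resize(t,(560,298),interpolation=3),cv2.resize(s,(560,298*4//3-100),interpolation=3)]))
# displacement of bystanders: phase correlation of planter / brush patches
a=cv2.imread("pics/top0.png",0).astype(np.float32);b=cv2.imread("pics/top9.png",0).astype(np.float32)
for x,y,w,h in[(185,100,90,72),(335,142,85,32)]: print(cv2.phaseCorrelate(a[y:y+h,x:x+w].copy(),b[y:y+h,x:x+w].copy()))
f=lambda im,x,y:cv2.resize(im[y:y+40,x:x+40],None,fx=7,fy=7,interpolation=cv2.INTER_CUBIC)
T=cv2.imread("pics/top9.png");S=cv2.imread("pics/scene9.png")
g=lambda im,L:np.hstack([f(im,x-20,y-20) for x,y in L])
A=np.vstack([g(T,[(396,269),(184,276),(318,271),(327,212)]),g(S,[(275,140),(381,257),(307,175),(255,187)])])
cv2.imwrite("pics/fin2.png",cv2.resize(A,(800,400)))
E
```

```text
((-0.03133005896525276, -0.06651622188478967), 0.8983022963559186)
((0.09740694087095392, -0.012620871791575894), 0.862743125938707)
```

View pics/fin2.png

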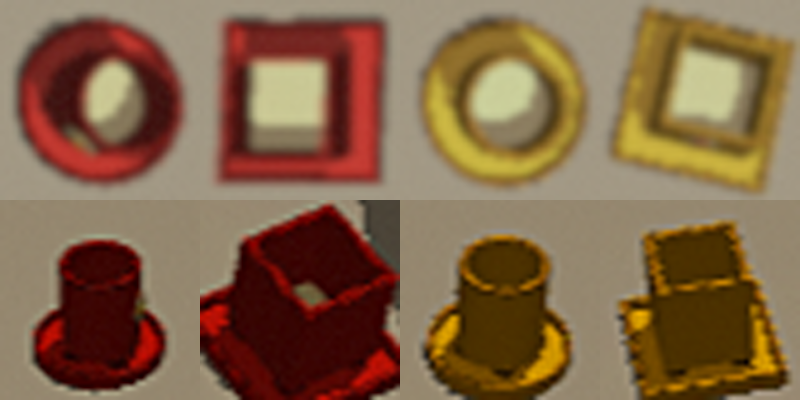

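View pics/fin.png

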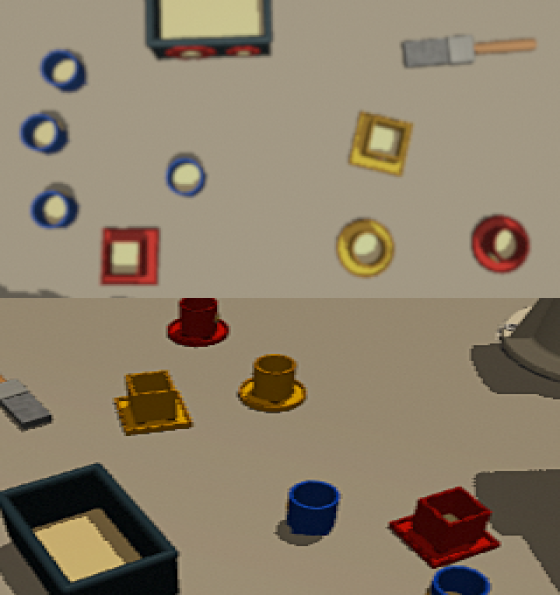

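```bash
python3 - <<'E'
from h import *
for n,c,p,sc in [("RR",(396,269),(110,98),(461,-280)),("RS",(184,276),(93,100),(446.2,262)),("YR",(318,271),(115,103),(456.4,-81)),("YS",(327,212),(114.5,93),(610.6,-107))]:
    q=plane("top",[np.array(c)-20+np.array(p)/5-.4],68)[0]; print(n,q,"off",q-sc)
E
```

```text
RR [ 462.8 -266.1] off [ 1.8 13.9]
RS [448.4 255. ] off [ 2.2 -7. ]
YR [456.5 -78.3] off [0.1 2.7]
YS [ 605.3 -102.9] off [-5.3  4.1]
```

My rough picks leave RR and RS uncertain. I'll take one closer zoom to settle it.

```bash
python3 - <<'E'
from h import *
f=lambda im,x,y:cv2.resize(im[y-20:y+20,x-20:x+20],(400,300) and (300,300),interpolation=cv2.INTER_CUBIC)
T=cv2.imread("pics/top9.png");S=cv2.imread("pics/scene9.png")
A=np.vstack([np.hstack([f(T,396,269),f(S,275,142)]),np.hstack([f(T,184,276),f(S,386,257)])])
A=cv2.convertScaleAbs(A,alpha=1.6,beta=20)
cv2.imwrite("pics/z.png",A)
E
```

```text
(no output)
```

View pics/z.png

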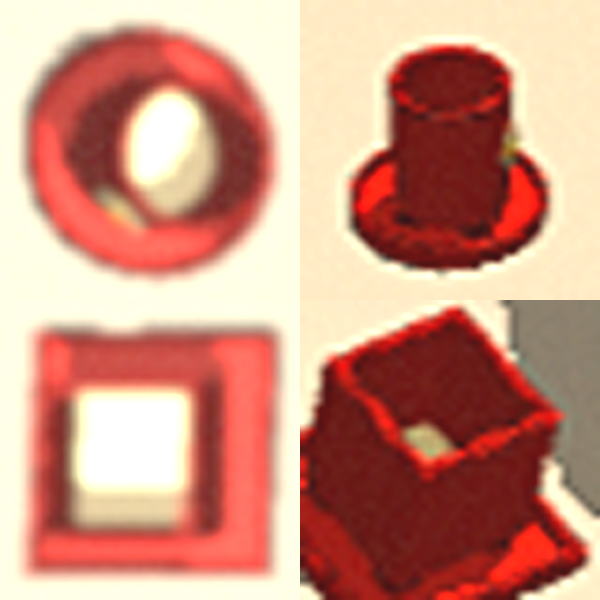

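The zoom shows the RR rim centre near tile (190,152) in the top view and (151,82) in the scene view. The RS rim is near (128,152) and (145,89). I'll triangulate these.

```bash
python3 - <<'E'
from h import *
f=lambda c,p:np.array([np.array(c)-20+np.array(p)/7.5-.43])
for n,tc,tp,sc,sp,w in [("RR",(396,269),(190,152),(275,142),(151,82),(461.3,-280)),("RS",(184,276),(128,152),(386,257),(145,89),(446.2,262))]:
    a,b=f(tc,tp),f(sc,sp); print(n,tri(a,b),plane("top",a,68)-w,plane("scene",b,68)-w)
E
```

```text
RR [[ 462.3 -274.    70.4    2.5]] [[-0.1  5.9]] [[0.3 1.9]]
RS [[446.4 260.1  66.9   3.8]] [[ 1.7 -3.3]] [[-0.7 -0.2]]
```

All offsets are at most about 7 mm, inside the 12 mm limit. Both red rims triangulate near the expected 68 mm. Handing in.

```bash
python3 -c "
from rig import r
print(r.sense()['clock'],r.sign_off())"
```

```text
the job is handed in; nothing more can be done
33.3 None
```

I stood all four pots in the saucers that match them in glaze and shape, and handed the job in at 33.3 s. I lowered each pot slowly until the wrist force showed support, released it, then parked the arm clear. No verdict was reported.

**Last checks**
- **Upright and square:** in both views every pot stands upright, with the square ones parallel to their saucers by eye.
- **Bystanders:** the planter and the brush moved by less than 0.1 px. I gripped none of the blue pots, and they look unmoved in the last pictures.
- **Centring, tight picks:** triangulated from two views, the red round pot is 2–6 mm off centre and the red square about 2 mm. Their rims came out 70 and 67 mm high, against 68 expected.
- **Centring, rougher picks:** from single top-view picks, the yellow round pot is about 3 mm off and the yellow square about 7 mm. The limit is 12 mm.

**Disagreements**
- A first rough pick put the red round pot 14 mm off and the red square 7 mm off. The closer zoom and second view did not bear that out.
- The two views still differ by about 4 mm for the red round pot, and the rays miss each other by 2.5–4 mm. That is slightly worse than the stated 2 mm calibration.

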